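Level the scale stand with its sprung foot

ROBOT

A 6-joint arm with a two-finger parallel gripper is mounted at the origin on a cart in front of the work surface, level with it; the furniture and walls round the work are solid. World frame = base frame: x ahead of the robot, y to its left, z up, the work surface at z = 0. Lengths are in m, angles in rad, forces in N, time in s.
With the tool pointing down it reaches from about 0.35 to 0.975 m from the base axis. Payload 4.9 kg.
Tool frame: the origin (TCP) lies at the very end of the fingers, on their centre line; the grasp point (between the pads) lies 19 mm behind it; z points along the fingers, y is the line along which they close (so a half turn about z gives the same grasp; the last joint's range is limited). The gripper opens to 85 mm and grips with 20 to 120 N. Pads are 22 mm wide; open, the fingers measure 114 mm over their backs; the gripper's body (76 mm by 85 mm) begins 54 mm behind the grasp point. The pads swing forward as they close: fully open they stand 13 mm farther back than shut.
Start: joints at [-1.342, 0.053, 1.613, -0, 1.476, -0.119], TCP at [0.213, -0.588, 0.231] pointing down, gripper open.
Joint ranges: [-3.01, 3.01], [-1.01, 2.22], [0.06, 2.58], [-1.02, 4.17], [0.09, 2.62], [-3.14, 3.14]. Speed limits (rad/s): [2.57, 2.57, 3.14, 3.14, 3.14, 3.14].

INTERFACE

Orientations are given as a unit quaternion [w, x, y, z].
In Python, from plant import manip gives the robot as it stands.
- The arm moves only by the tool move_arm, never from a script. Its argument "plan" is a list that holds one entry, the list of rows, each a list of 7 numbers: the shift along the tool's x, y, z as a fraction of full scale, then the turn, a rotation vector about the tool's x, y, z as a fraction of full scale, then the closure, from 0 (fully open) to 1 (shut). In form: [[[dx, dy, dz, wx, wy, wz, fingers], ...]]. A call has exactly 10 rows; each row shifts and turns the commanded pose from where the row before left it, along the tool's axes as they then stand; what a row does not reach is not made up. Full scale, the value 1, is 0.12 m for a shift and 0.15 rad for a turn. A row lasts 1/8 s, in which the tool goes at most 62.5 mm and 10.7 degrees, less where a joint would pass 70% of its speed; a pose out of reach is approached as far as the arm can. A call with a number of a shift or a turn outside -1 to 1 is refused whole. A call with a gripper value outside its range is refused whole. The fingers move at their own pace and stop on an object; the grip force is fixed at half the most. Time passes only in rows, so rows that do not move let the fingers close, or fill a call up. It gives the time, the measured TCP pose, the force, the opening and the grip force at its end, in the units of the state.
- manip.state(): the state, without advancing time (a new reading comes with each control period).
- manip.grab_frame(name): name is "side" or "top"; returns a dict with "pixels" (420x560x3 uint8, blue, green, red), "depth" (420x560 float32, m along the optical axis (not along the pixel's ray), 0 where there is no reading), "vfov" (degrees; the focal length in pixels is half the picture's height over the tangent of half this angle, whatever the lens; pixels are square), "cx", "cy" (the principal point, pixels), "view" (4x4, takes a point from world to camera coordinates). Camera axes: x right, y down, z forward; pixel columns grow to the right and rows downward; lengths in m; the calibration is good to about 2 mm. A picture is of the moment at which its call begins.
- manip.job_done(): hands the job in; it is judged then, once.
The state is a dict: "time": time; "joint_pos": joint angles; "joint_vel": joint speeds; "joint_efforts": joint torques, N m; "tool_pos": TCP position; "tool_rot": TCP orientation; "contact_force": force on the tool from outside, world axes, zero at the start; "ft_torque": the same for the moment, N m; "gripper_width": opening from 0.0 (shut) to 1.0 (fully open); "grasp_force": force on a finger pad.
Only numpy, scipy, OpenCV 4.12 (cv2) and the standard library are available. Lean on these libraries where they do the work, as an engineer would, in place of code of your own. Each camera call takes 0.05 s, during which the arm holds its last target. There are 200 camera calls.

TASK

The wooden stand under the kitchen scale is out of level. Fold the grey cover of its spirit level up by the orange peg until it stands straight up, then grip the black knob of the levelling foot, press it firmly down against its spring and turn it until the white bubble sits wholly between the two black lines while the stand is pressed fully down. Finish while holding: keep gripping the knob and keep it pressed down with the bubble between the lines and the cover still upright, and leave the things around the stand where they are.

Things in the scene. Friction and masses are not known exactly. Their poses are not given: they have to be found in the camera images.
- stand: low stand fixed to the worktop: wooden deck 240 mm deep (x) by 320 mm wide (y), top about 48 mm up, a slim black kitchen scale (18 mm high) at its rear. Origin on the worktop under the middle of the deck; x to the rear (away from the robot at yaw 0), y to its left. The deck pivots on a rail 150 mm left of the middle; its right end stands on the levelling foot and starts too low (tilt under 0.05 rad)
- cover (a joint): hinge of the grey cover (122 mm wide, 66 mm from hinge to front edge, 4 mm thick) that lies over the spirit level: 0 = shut and flat, pi/2 = straight up, 2.4 = laid back. Stiff: it stays where it is left; moving it takes about 2 to 3 N at the peg
- cover_peg (a point): the place to grip on the orange peg: round, 10 mm thick, along the stand's y, sticking out 47 mm from the left side of the cover near its front edge, 58 mm from the hinge line; the point is 25 mm out from the cover. Shut, it is about 39 mm above the deck with only the deck beneath. It can turn between the fingers as the cover swings up
- cover_hinge (a point): point on the cover's hinge line (which runs along the stand's y), level with the peg's grip point; shut, the peg lies 58 mm in front of it, and the peg goes up and to the rear round it
- knob: black ribbed round knob, 40 mm across, 34 mm high, upright axis, at the right front of the deck. Origin on its axis at the height to grip, 16 mm below its top, 36 mm above the deck. Turned clockwise (seen from above) it raises the right end, 8 mm at the knob per rad, and moves the bubble 18 mm to the right per rad. It needs 0.5 to 1.5 rad clockwise; stiff (0.2 N m), it stays where it is left
- press (a joint): how far the spring under the deck has lifted its right end off the firm stop: 0 = pressed fully down, 0.010 rad = not pressed (the bubble then stands 6 mm farther right than when pressed). Pressing the knob down with 8 to 9 N moves knob and deck 3 mm down to the stop; let go, they come up again
- bubble (a joint): where the white bubble lies in the spirit level, as an angle on its curve of 600 mm radius: 0 = midway between the black lines, + = too far left (the right end is low), 0.01 = 6 mm
- bubble_mid (a point): centre of the white bubble, 16 mm long, 15 mm thick, which moves along the stand's y in a bright green tube (104 mm long, 18 mm thick) under the cover
- vial_mid (a point): middle of the green tube, midway between its two black lines, whose inner edges are 23 mm apart: where the bubble belongs
- tin: red food tin 76 mm across, 110 mm high, left of the stand; origin under its base; leave it alone
- tumbler: clear glass tumbler 81 mm across, 93 mm high, left of the stand; origin under its base; leave it alone
- spice_jar: spice jar with a golden lid, 45 mm across, 100 mm high, right of the stand; origin under its base; leave it alone
- lemon: yellow lemon 78 x 55 mm, right of the stand; origin on its underside; leave it alone

How it is judged:
By the outcome, as a careful person would: the job done as asked, in the order asked, and still so for the second after the job is handed in, while the arm keeps its last pose, push and grip.
It also fails if it takes over 64 s, if anything falls off the work surface, if the arm or the gripper's body presses on something with over 40 N, if the wrist force passes 120 N, or if a joint passes its speed limit or range.

## Working session

There is one attempt and no reset: what is moved stays moved. The work goes in short steps, Python scripts to look and compute and a tool call to move; the robot and the scene stay as the last step left them, time stands still between calls to the robot, and variables do not carry over. Pictures are saved under pics/ and viewed, at most 10 in all, crops included, and the job is handed in when it is done.

Besides the shell and the picture viewer there is one more tool, called by a JSON object that holds its "api" and its "payload". move_arm: Moves the arm, as the interface text tells. Its arguments: {"type":"object","properties":{"plan":{"type":"array"}},"required":["plan"]}

```bash
mkdir -p pics
cat > h.py <<'E'
import numpy as np, cv2
from plant import manip
def grab(n):
    f=manip.grab_frame(n); f['f']=210/np.tan(np.radians(f['vfov'])/2); f['V']=np.array(f['view']); return f
def world(f,u,v,d=None):
    if d is None: d=f['depth'][np.int32(v),np.int32(u)]
    u,v,d=map(np.asarray,(u,v,d))
    c=np.stack([(u-f['cx'])/f['f']*d,(v-f['cy'])/f['f']*d,d],-1)
    return (c-f['V'][:3,3])@f['V'][:3,:3]
def plane(f,u,v,z):
    a=world(f,u,v,1.0);o=-f['V'][:3,:3].T@f['V'][:3,3]
    return o+(a-o)*((z-o[2])/(a-o)[...,2])[...,None]
E
python3 - <<'E'
from h import *
for n in('side','top'):
    f=grab(n); cv2.imwrite(f'pics/{n}0.png',f['pixels']); print(n,f['f'],f['cx'],f['cy'],-f['V'][:3,:3].T@f['V'][:3,3],f['V'][2,:3])
s=manip.state();print(s)
E
```

```text
side 484.60079363469265 275.9937343609432 212.11015915079028 [ 0.09104063 -1.37491064  0.40595159] [ 0.26656188  0.88323941 -0.38578868]
top 449.6233924826732 276.97983878115565 206.95224915199296 [ 0.40266695 -0.02570301  1.20799882] [ 0.08616638  0.01748579 -0.9961273 ]
{'time': 0.1, 'joint_pos': array([-1.34199762e+00,  5.32951485e-02,  1.61416560e+00, -1.67258172e-05,
        1.47598596e+00, -1.18996739e-01]), 'joint_vel': array([-0.00086667, -0.00027933, -0.00396308, -0.00072307,  0.00077413,
       -0.00041119]), 'joint_efforts': array([ 7.76760899e-04, -3.94906962e+01, -3.71361065e+01, -6.16777584e-05,
        3.98484059e-03, -1.47659028e-05]), 'tool_pos': array([ 0.21288539, -0.58702659,  0.23017796]), 'tool_rot': array([-9.25173006e-04,  9.84917294e-01,  1.73023305e-01, -5.91811774e-05]), 'contact_force': array([ 0.10049365, -0.98364023,  0.51752353]), 'ft_torque': array([0.02396791, 0.05680325, 0.02970541]), 'grasp_force': 0.0, 'gripper_width': 1.0003247894400762}
```

View pics/side0.png

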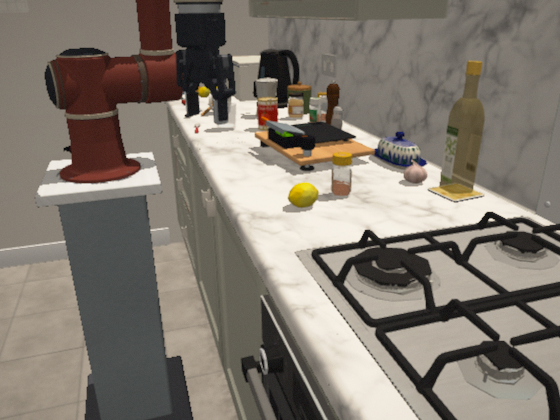

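View pics/top0.png

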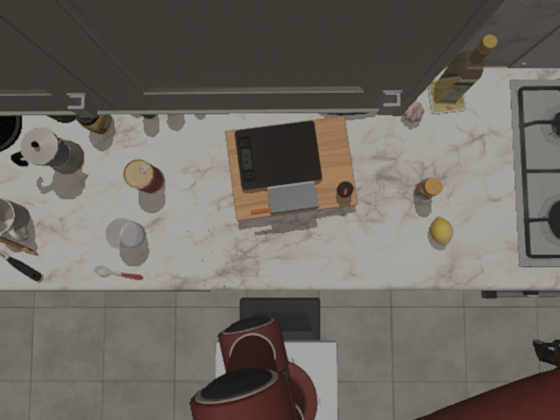

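The top view shows the deck around (292,167), the cover at (293,197), the orange peg at (260,211) and the knob at (345,188). The side view confirms it, with the arm clear of the stand.

Run:
```python
from h import *
f=grab('top'); p=f['pixels']
hsv=cv2.cvtColor(p,cv2.COLOR_BGR2HSV)
c=p[100:230,215:375]; cv2.imwrite('pics/crop1.png',cv2.resize(c,None,fx=5,fy=4.6,interpolation=cv2.INTER_CUBIC)) 
cv2.imwrite('pics/crop1.png',cv2.resize(c,(720,585),interpolation=cv2.INTER_CUBIC))
W=world(f,*np.meshgrid(np.arange(560),np.arange(420)))
for n,u,v in[('peg',260,211),('peg2',254,212),('knob',345,188),('cover',293,197),('deckL',242,195),('deckR',335,130),('deckFR',340,207),('scale',285,140),('cab',250,100),('cab2',250,80),('jar',433,187),('lemon',441,231),('tin',145,172),('tumbler',131,234),('table',200,250)]:
    print(n,W[v,u].round(4),hsv[v,u])
s=hsv[195:225,240:285]
m=(hsv[...,0]<13)&(hsv[...,1]>190)&(hsv[...,2]>100); m[:195]=0;m[225:]=0;m[:,:240]=0;m[:,285:]=0
ys,xs=np.where(m);print(len(xs),xs.min(),xs.max(),ys.min(),ys.max(),np.median(W[m],0))
# knob
b=(hsv[...,2]<45);b[:175]=0;b[203:]=0;b[:,:332]=0;b[:,358:]=0
ys,xs=np.where(b);print(len(xs),xs.mean(),ys.mean(),xs.min(),xs.max(),ys.min(),ys.max(),W[b][:,2].max())
```

```text
peg [0.4882 0.0355 0.1059] [ 12 180 157]
peg2 [0.486  0.0505 0.1023] [ 12 181 152]
knob [ 0.5459 -0.1757  0.0931] [ 10 114  83]
cover [ 0.5237 -0.0461  0.0945] [ 30   2 115]
deckL [0.5345 0.0855 0.0482] [ 14 109 159]
deckR [ 0.7063 -0.1585  0.0432] [ 14 113 153]
deckFR [ 0.5065 -0.1742 -0.0011] [13 56 95]
scale [ 0.6764 -0.0268  0.0596] [ 5 38 40]
cab [0.6456 0.0318 0.4757] [18 39 65]
cab2 [0.6527 0.0263 0.5477] [21 40 63]
jar [ 0.5464 -0.3914  0.1001] [ 17 114 146]
lemon [ 0.4393 -0.4226  0.0561] [ 24 136 163]
tin [0.5861 0.3212 0.1089] [ 17  70 127]
tumbler [0.435  0.3849 0.0138] [173   7 138]
table [0.392  0.2019 0.0024] [ 26  11 163]Traceback (most recent call last):
  File "<stdin>", line 11, in <module>
    return umr_minimum(a, axis, None, out, keepdims, initial, where)
ValueError: zero-size array to reduction operation minimum which has no identity
```

View pics/crop1.png

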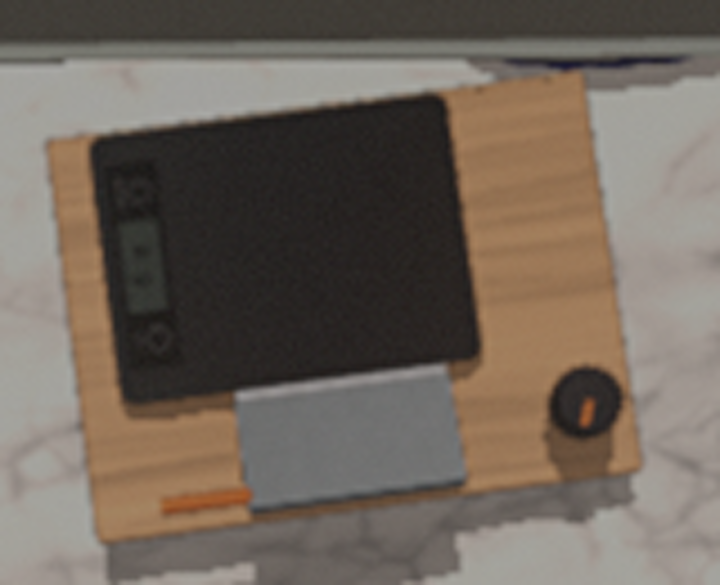

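The crop (scale 4.5) shows the peg from (162,506) to (250,494), the knob circle centred at (586,401) with radius 35, and the deck's front edge from (103,542) to (640,470). The cover's right edge is at x≈455.

Run:
```python
from h import *
f=grab('top')
P=lambda x,y,z:plane(f,215+x/4.5,100+y/4.5,z)
a,b=P(162,506,.09),P(250,494,.09);print('peg',a,b,np.linalg.norm(a-b))
k=P(586,401,.094);print('knob',k)
fl,fr,bl,br=P(103,542,.049),P(640,470,.04),P(48,141,.049),P(584,72,.04)
print('deck',fl,fr,bl,br,np.linalg.norm(fl-fr),np.linalg.norm(fl-bl),(fl+fr+bl+br)/4)
for d in(fl-fr,bl-br):print('yaw',np.arctan2(-d[0],d[1]))
d=bl-fl+br-fr;print('yaw',np.arctan2(d[1],d[0]))
print('hinge edge',P(236,393,.09),P(445,365,.09),'front',P(254,512,.09),P(466,483,.09))
```

```text
peg [0.48586275 0.05881223 0.09      ] [0.49235931 0.00997228 0.09      ] 0.049270131290996035
knob [ 0.54295397 -0.17613544  0.094     ]
deck [0.46830013 0.09578835 0.049     ] [ 0.50945009 -0.21394199  0.04      ] [0.70315821 0.12922843 0.049     ] [ 0.74466325 -0.18524068  0.04      ] 0.3125815106864403 0.23722680579617303 [ 0.60639292 -0.04354148  0.0445    ]
yaw 0.13208385107270457
yaw 0.13122599882478925
yaw 0.13143359322083023
hinge edge [0.54882656 0.01771431 0.09      ] [ 0.56399487 -0.09869644  0.09      ] front [0.48234545 0.0077655  0.09      ] [ 0.49802657 -0.10969402  0.09      ]
```

{"api": "move_arm", "payload": {"plan": [[[0.34,-0.36,0,0,0,0,0.3],[0.34,-0.36,0,0,0,0,0.3],[0.34,-0.36,0,0,0,0,0.3],[0.34,-0.36,0,0,0,0,0.3],[0.34,-0.36,0,0,0,0,0.3],[0.34,-0.36,0,0,0,0,0.3],[0.34,-0.36,0,0,0,0,0.3],[0.34,-0.36,0,0,0,0,0.3],[0.34,-0.36,0,0,0,0,0.3],[0.34,-0.36,0,0,0,0,0.3]]]}}

```text
time: 1.45
tool_pos: [0.4497, -0.0404, 0.2314]
tool_rot: [0.0, 0.985, 0.173, 0.0]
contact_force: [1.0, -0.2, 0.6]
gripper_width: 0.701
grasp_force: 0.0
```

{"api": "move_arm", "payload": {"plan": [[[0.265,-0.255,0,0,0,0,0.5],[0.265,-0.255,0,0,0,0,0.5],[0,0,0,0,0,-1,0.5],[0,0,0,0,0,-1,0.5],[0,0,0,0,0,-1,0.5],[0,0,0,0,0,-1,0.5],[0,0,0,0,0,-1,0.5],[0,0,0,0,0,-1,0.5],[0,0,0,0,0,-1,0.5],[0,0,0,0,0,-1,0.5]]]}}

```text
time: 2.7
tool_pos: [0.4881, 0.0369, 0.2311]
tool_rot: [-0.0, 0.713, 0.701, -0.0]
contact_force: [0.3, 0.3, 0.1]
gripper_width: 0.5
grasp_force: 0.0
```

{"api": "move_arm", "payload": {"plan": [[[0,0,0,0,0,-1,0.5],[0,0,0.35,0,0,0,0.5],[0,0,0.35,0,0,0,0.5],[0,0,0.35,0,0,0,0.5],[0,0,0.16,0,0,0,0.5],[0,0,0.16,0,0,0,0.5],[0,0,0,0,0,0,0.5],[0,0,0,0,0,0,0.6],[0,0,0,0,0,0,0.7],[0,0,0,0,0,0,0.8]]]}}

```text
time: 3.95
tool_pos: [0.4889, 0.0368, 0.0678]
tool_rot: [0.001, 0.661, 0.751, 0.0]
contact_force: [0.5, 0.2, -0.8]
gripper_width: 0.2
grasp_force: 0.0
```

Run:
```python
from h import *
f=grab('side'); c=f['pixels'][90:200,220:380]; cv2.imwrite('pics/s1.png',cv2.resize(c,(800,550),interpolation=cv2.INTER_CUBIC))
```

```text
(no output)
```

View pics/s1.png

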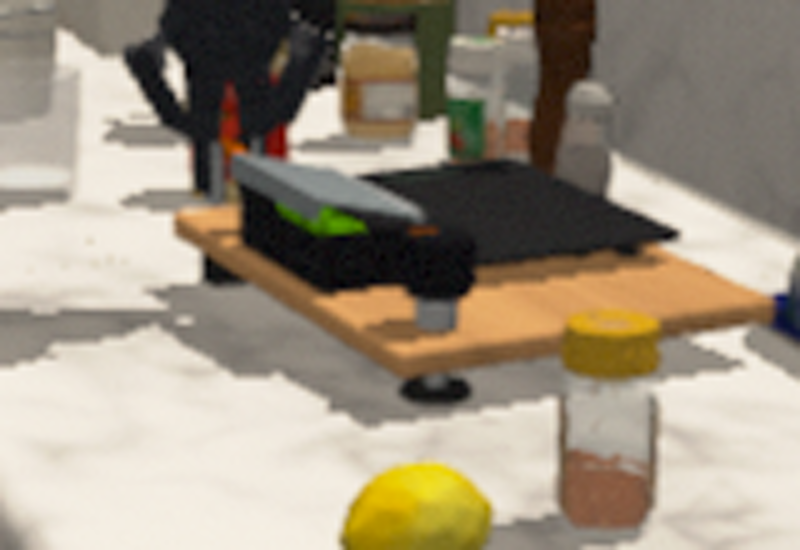

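The side crop shows the fingers on either side of the orange peg (235,150), with the cover's edge just in front of them. The green tube shows at (320,215) and the knob at (440,260). Closing on the peg now.

{"api": "move_arm", "payload": {"plan": [[[0,0,0,0,0,0,0.9],[0,0,0,0,0,0,1],[0,0,0,0,0,0,1],[0,0,0,0,0,0,1],[0,0,0,0,0,0,1],[0,0,0,0,0,0,1],[0,0,0,0,0,0,1],[0,0,0,0,0,0,1],[0,0,0,0,0,0,1],[0,0,0,0,0,0,1]]]}}

```text
time: 5.25
tool_pos: [0.4866, 0.0364, 0.0664]
tool_rot: [-0.001, 0.661, 0.751, -0.002]
contact_force: [-4.3, -3.0, 2.4]
gripper_width: 0.101
grasp_force: 58.3
```

{"api": "move_arm", "payload": {"plan": [[[0,0.006,-0.076,0,0,0,1],[0,0.018,-0.074,0,0,0,1],[0,0.029,-0.07,0,0,0,1],[0,0.04,-0.065,0,0,0,1],[0,0.049,-0.058,0,0,0,1],[0,0.058,-0.049,0,0,0,1],[0,0.065,-0.04,0,0,0,1],[0,0.07,-0.029,0,0,0,1],[0,0.074,-0.018,0,0,0,1],[0,0.06,-0.006,0,0,0,1]]]}}

```text
time: 6.5
tool_pos: [0.5402, 0.0425, 0.1209]
tool_rot: [-0.003, 0.661, 0.751, -0.005]
contact_force: [-4.5, -7.0, -9.8]
gripper_width: 0.096
grasp_force: 59.2
```

Run:
```python
from h import *
print(manip.state()['tool_pos'],manip.state()['contact_force'],manip.state()['gripper_width'])
f=grab('side'); c=f['pixels'][70:180,220:380]; cv2.imwrite('pics/s2.png',cv2.resize(c,(800,550),interpolation=cv2.INTER_CUBIC))
```

```text
[0.54024785 0.04250306 0.12094165] [-4.53766129 -6.97067162 -9.77677409] 0.09643573204561982
```

View pics/s2.png

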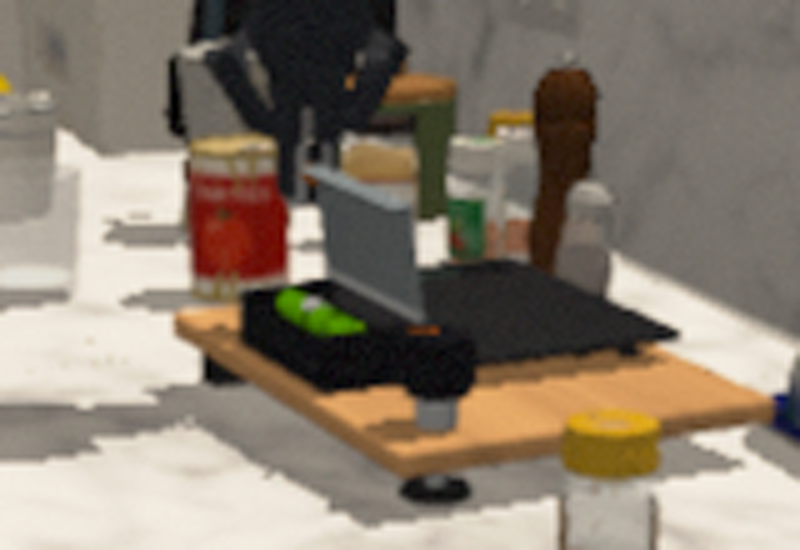

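The side crop shows the cover nearly upright, with its front face spanning (320,170)–(425,320). The green tube at (320,310) holds a white bubble at its left (310,303).

```bash
cat >> h.py <<'E'
def cover(lo=0.10):
    r=[]
    for n in('side','top'):
        f=grab(n); W=world(f,*np.meshgrid(np.arange(560),np.arange(420)))
        R=np.array([[np.cos(.132),np.sin(.132)],[-np.sin(.132),np.cos(.132)]])
        L=(W[...,:2]-[.606,-.0435])@R.T
        hsv=cv2.cvtColor(f['pixels'],cv2.COLOR_BGR2HSV)
        m=(L[...,0]>-.09)&(L[...,0]<-.02)&(L[...,1]>-.055)&(L[...,1]<.05)&(W[...,2]>lo)&(W[...,2]<.165)&(hsv[...,1]<60)
        print(n,m.sum())
        if m.sum()>30 and n=='side':
            A=np.c_[W[m][:,2],L[m][:,1],np.ones(m.sum())]; x=L[m][:,0]
            for _ in range(3):
                k=np.linalg.lstsq(A,x,rcond=None)[0]; e=x-A@k; g=abs(e)<2.5*e.std(); A,x=A[g],x[g]
            print('dx/dz (0 upright, + leaning back)',k[0],'deg',np.degrees(np.arctan(k[0])),'res',e.std(),'z',A[:,0].min(),A[:,0].max(),len(x))
E
python3 -c "
from h import *
cover()"
```

```text
side 275
dx/dz (0 upright, + leaning back) -0.1115101225912966 deg -6.3627736286829 res 0.0016621339670133903 z 0.10006694061641765 0.14832445253177404 244
top 233
```

{"api": "move_arm", "payload": {"plan": [[[0,0.015,0.005,0,0,0,1],[0,0.015,0.005,0,0,0,1],[0,0.015,0,0,0,0,1],[0,0,0,0,0,0,1],[0,0,0,0,0,0,1],[0,0,0,0,0,0,1],[0,0,0,0,0,0,1],[0,0,0,0,0,0,1],[0,0,0,0,0,0,1],[0,0,0,0,0,0,1]]]}}

```text
time: 7.9
tool_pos: [0.546, 0.043, 0.121]
tool_rot: [-0.002, 0.661, 0.751, -0.005]
contact_force: [-4.8, -7.7, -11.9]
gripper_width: 0.095
grasp_force: 59.1
```

```bash
python3 -c "
from h import *
cover()"
```

```text
side 278
dx/dz (0 upright, + leaning back) -0.039504755473678696 deg -2.262279391583595 res 0.0017733635838172324 z 0.10023509799028664 0.14851847546253127 252
top 235
```

{"api": "move_arm", "payload": {"plan": [[[0,0,0,0,0,0,0.8],[0,0,0,0,0,0,0.5],[0,0,0,0,0,0,0.5],[0,0,0,0,0,0,0.5],[0,0,-0.1,0,0,0,0.5],[0,0,-0.2,0,0,0,0.5],[0,0,-0.3,0,0,0,0.5],[0,0,-0.3,0,0,0,0.4],[0,0,0,0,0,0,0.3],[0,0,0,0,0,0,0.3]]]}}

```text
time: 9.25
tool_pos: [0.5493, 0.0447, 0.2319]
tool_rot: [-0.0, 0.661, 0.751, 0.0]
contact_force: [0.0, -0.7, -0.5]
gripper_width: 0.702
grasp_force: 0.0
```

```bash
python3 -c "
from h import *
cover()
f=grab('top'); p=f['pixels']; c=p[100:230,215:375]; cv2.imwrite('pics/t2.png',cv2.resize(c,(720,585),interpolation=cv2.INTER_CUBIC))
hsv=cv2.cvtColor(p,cv2.COLOR_BGR2HSV)
for n in('side','top'):
  f=grab(n);hsv=cv2.cvtColor(f['pixels'],cv2.COLOR_BGR2HSV)
  m=((hsv[...,0]>45)&(hsv[...,0]<75)&(hsv[...,1]>170)).astype(np.uint8)
  k,l,st,ce=cv2.connectedComponentsWithStats(m); print(n,[(s.tolist(),c.round(1)) for s,c in zip(st[1:],ce[1:]) if s[4]>15])
"
```

```text
side 287
dx/dz (0 upright, + leaning back) 0.06439968828348486 deg 3.6847420274575287 res 0.0015396577457852335 z 0.10003762225092076 0.14826255523197168 258
top 261
side []
top []
```

View pics/t2.png

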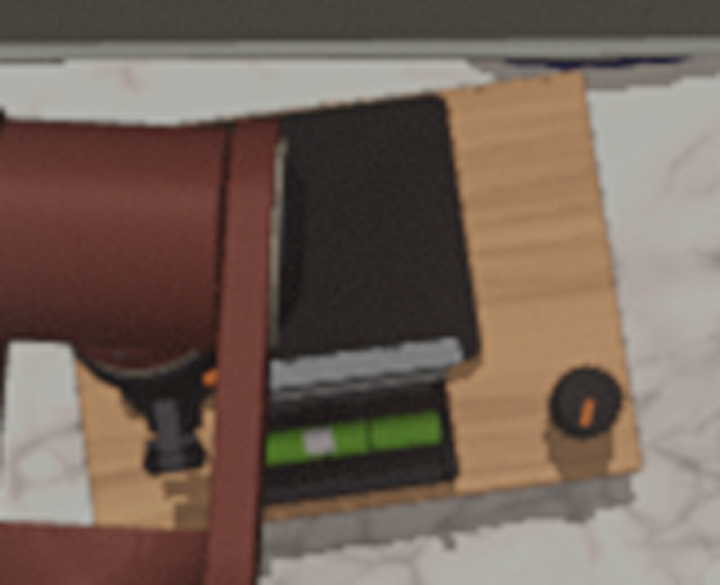

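The top crop shows the cover's upper edge at (365,365), the green tube from (268,450) to (442,430), a bubble at about (318,440), and a black line at (370,435). The arm hides the left end. Springback on release seems to have pushed the cover a few degrees too far, so I'll refine the lean measurement.

```bash
cat >> h.py <<'E'
from scipy.optimize import least_squares
def lean():
    f=grab('side'); W=world(f,*np.meshgrid(np.arange(560),np.arange(420)))
    R=np.array([[np.cos(.132),np.sin(.132)],[-np.sin(.132),np.cos(.132)]])
    L=(W[...,:2]-[.606,-.0435])@R.T
    hsv=cv2.cvtColor(f['pixels'],cv2.COLOR_BGR2HSV)
    m=(L[...,0]>-.09)&(L[...,0]<-.02)&(L[...,1]>-.06)&(L[...,1]<.055)&(W[...,2]>.09)&(W[...,2]<.165)&(hsv[...,1]<60)
    m=cv2.erode(m.astype(np.uint8),np.ones((3,3)))>0
    A=np.c_[W[m][:,2],L[m][:,1],np.ones(m.sum())]; x=L[m][:,0]
    r=least_squares(lambda k:A@k-x,[0,0,-.05],loss='soft_l1',f_scale=.001,x_scale=[1,1,.01]).x
    print('lean back deg',np.degrees(np.arctan(r[0])),'yaw resid',r[1],'n',len(x),'z',A[:,0].min(),A[:,0].max(),'x at z=.087',r[0]*.087+r[2])
    for z0 in np.arange(.09,.15,.01):
        s=(A[:,0]>z0)&(A[:,0]<z0+.01)
        if s.sum(): print(z0.round(3),s.sum(),np.median(x[s]).round(4),A[s,1].mean().round(3))
    t=(abs(W[...,2])<.01)&(W[...,0]>.35)&(W[...,0]<.45)&(abs(W[...,1]+.1)<.2)
    q=np.linalg.lstsq(np.c_[W[t][:,:2],np.ones(t.sum())],W[t][:,2],rcond=None)[0];print('table slope',q,t.sum())
E
python3 -c "
from h import *
lean()"
```

```text
lean back deg 3.427707667076429 yaw resid 0.004114515678354488 n 268 z 0.09409822991484261 0.14772129783960136 x at z=.087 -0.05330289005102144
0.09 33 -0.0529 -0.005
0.1 55 -0.0521 -0.002
0.11 52 -0.0518 -0.004
0.12 54 -0.0511 -0.007
0.13 52 -0.0495 -0.005
0.14 22 -0.0571 -0.011
table slope [-2.89558257e-03 -4.89276559e-05 -1.71451298e-04] 1541
```

{"api": "move_arm", "payload": {"plan": [[[0,-0.04,0,0,0,0,0.5],[0,0,0,0,0,0,0.5],[0,0,0.3,0,0,0,0.5],[0,0,0.3,0,0,0,0.5],[0,0,0.2,0,0,0,0.5],[0,0,0.12,0,0,0,0.6],[0,0,0,0,0,0,0.75],[0,0,0,0,0,0,0.85],[0,0,0,0,0,0,0.9],[0,0,0,0,0,0,1]]]}}

```text
time: 10.8
tool_pos: [0.5455, 0.0441, 0.1229]
tool_rot: [0.001, 0.661, 0.751, 0.001]
contact_force: [0.2, -0.4, 1.6]
gripper_width: 0.094
grasp_force: 58.5
```

{"api": "move_arm", "payload": {"plan": [[[0,0,0,0,0,0,1],[0,0,0,0,0,0,1],[0,0,0,0,0,0,1],[0,0,0,0,0,0,1],[0,0,0,0,0,0,0.85],[0,0,0,0,0,0,0.8],[0,0,0,0,0,0,0.75],[0,0,0,0,0,0,0.7],[0,0,0,0,0,0,0.6],[0,0,0,0,0,0,0.5]]]}}

```text
time: 12.05
tool_pos: [0.5447, 0.044, 0.1215]
tool_rot: [-0.0, 0.661, 0.751, 0.0]
contact_force: [0.8, -0.2, -0.5]
gripper_width: 0.497
grasp_force: 0.0
```

```bash
python3 -c "
from h import *
lean()"
```

```text
lean back deg 3.2989319937575132 yaw resid 0.005516696706466189 n 266 z 0.0929342872307403 0.14882054542692028 x at z=.087 -0.05354611683801528
0.09 31 -0.0535 -0.005
0.1 54 -0.0528 -0.004
0.11 55 -0.0519 -0.001
0.12 56 -0.0507 -0.001
0.13 48 -0.0504 -0.008
0.14 22 -0.0573 -0.012
table slope [-0.00149983  0.00040978 -0.00069721] 1530
```

{"api": "move_arm", "payload": {"plan": [[[0,0,0,0,0,0,0.8],[0,0,0,0,0,0,1],[0,0,0,0,0,0,1],[0,0,0,0,0,0,1],[0,-0.013,0,0,0,0,1],[0,-0.013,0,0,0,0,1],[0,0,0,0,0,0,1],[0,0,0,0,0,0,1],[0,0.012,0,0,0,0,1],[0,0,0,0,0,0,1]]]}}

```text
time: 13.35
tool_pos: [0.543, 0.0438, 0.1217]
tool_rot: [-0.0, 0.661, 0.751, -0.0]
contact_force: [2.1, 1.3, 1.3]
gripper_width: 0.094
grasp_force: 58.6
```

{"api": "move_arm", "payload": {"plan": [[[0,0,0,0,0,0,0.9],[0,0,0,0,0,0,0.8],[0,0,0,0,0,0,0.7],[0,0,0,0,0,0,0.6],[0,0,0,0,0,0,0.5],[0,0,-0.1,0,0,0,0.5],[0,0,-0.2,0,0,0,0.5],[0,0,-0.3,0,0,0,0.5],[0,0,-0.3,0,0,0,0.4],[0,0,0,0,0,0,0.3]]]}}

```text
time: 14.6
tool_pos: [0.5453, 0.0437, 0.2348]
tool_rot: [0.003, 0.661, 0.751, 0.003]
contact_force: [0.3, 0.2, -0.6]
gripper_width: 0.703
grasp_force: 0.0
```

```bash
python3 -c "
from h import *
lean()"
```

```text
lean back deg 1.046202740082116 yaw resid 0.008668032799424862 n 269 z 0.09317491492335928 0.14877898323212946 x at z=.087 -0.05341395790504129
0.09 31 -0.0538 0.003
0.1 53 -0.0532 -0.006
0.11 53 -0.053 -0.002
0.12 55 -0.0525 -0.004
0.13 54 -0.0516 -0.001
0.14 23 -0.0612 -0.015
table slope [-0.0024718  -0.00038405 -0.00042615] 1534
```

The cover is now upright to about 1°. Moving over the knob and checking the bubble from there.

{"api": "move_arm", "payload": {"plan": [[[-0.362,-0.052,0,0,0,0,0.25],[-0.362,-0.052,0,0,0,0,0.25],[-0.362,-0.052,0,0,0,0,0.25],[-0.362,-0.052,0,0,0,0,0.25],[-0.362,-0.052,0,0,0,0,0.25],[0,0,0.3,0,0,0,0.25],[0,0,0.3,0,0,0,0.25],[0,0,0,0,0,0,0.25],[0,0,0,0,0,0,0.25],[0,0,0,0,0,0,0.25]]]}}

```text
time: 15.9
tool_pos: [0.5407, -0.1759, 0.1596]
tool_rot: [0.002, 0.661, 0.751, 0.0]
contact_force: [-0.9, -0.3, 0.3]
gripper_width: 0.749
grasp_force: 0.0
```

```bash
cat >> h.py <<'E'
def bub(z=.075,save=None):
    f=grab('top'); p=f['pixels']; hsv=cv2.cvtColor(p,cv2.COLOR_BGR2HSV)
    ys,xs=slice(175,225),slice(255,330)
    S,V,H=hsv[ys,xs,1],hsv[ys,xs,2],hsv[ys,xs,0]
    g=(H>35)&(H<80)&(S>110)&(V>50)
    y,x=np.where(g); x=x+255;y=y+175
    if save: cv2.imwrite(save,cv2.resize(p[180:220,258:326],(800,470),interpolation=cv2.INTER_CUBIC))
    if len(x)<20: print('no green');return
    k=np.polyfit(x,y,1); X=np.arange(x.min()-2,x.max()+3,.5); Y=np.polyval(k,X)
    mp=lambda o:cv2.remap(p,np.float32(X)[None],np.float32(Y+o)[None],cv2.INTER_LINEAR)[0].astype(int)
    row=sum(mp(o) for o in(-1,0,1))/3
    L=plane(f,X,Y,z); s=-(L[:,:2]-[.606,-.0435])@[-np.sin(.132),np.cos(.132)]  # + = right, stand frame
    for a,b,c in zip(s,row,X): print((a*1000).round(1),c,b.astype(int),end=' | ')
    print()
E
python3 -c "
from h import *
bub(save='pics/b1.png')"
```

```text
Traceback (most recent call last):
  File "h.py", line 54, in bub
    L=plane(f,X,Y,z); s=-(L[:,:2]-[.606,-.0435])@[-np.sin(.132),np.cos(.132)]  # + = right, stand frame
  File "h.py", line 11, in plane
    a=world(f,u,v,1.0);o=-f['V'][:3,:3].T@f['V'][:3,3]
  File "h.py", line 8, in world
    c=np.stack([(u-f['cx'])/f['f']*d,(v-f['cy'])/f['f']*d,d],-1)
ValueError: all input arrays must have the same shape
```

View pics/b1.png

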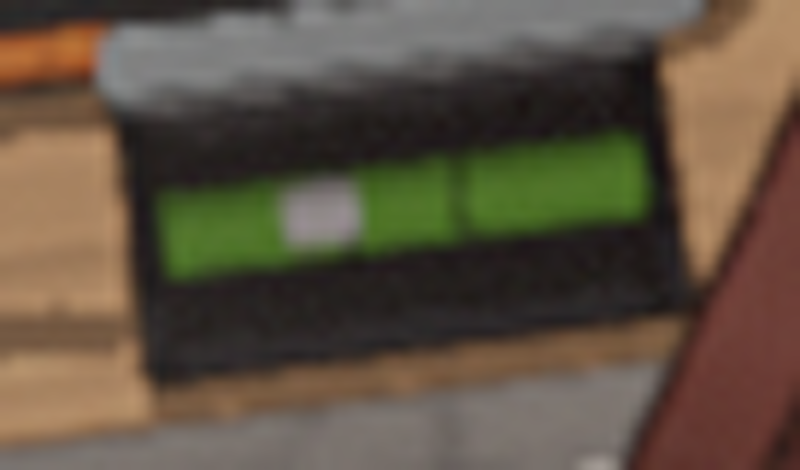

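The crop shows the tube from x=162 to 650, the right black line at 458, and the bubble centred at 322 covering the left line. That puts the bubble about 17.5 mm left of the middle unpressed, or about 23.5 mm pressed, so it needs roughly 1.3 rad clockwise.

{"api": "move_arm", "payload": {"plan": [[[0,0.02,0.3,0,0,0,0.25],[0,0,0.3,0,0,0,0.25],[0,0,0.15,0,0,0,0.25],[0,0,0.11,0,0,0,0.25],[0,0,0,0,0,0,0.25],[0,0,0,0,0,0,0.4],[0,0,0,0,0,0,0.5],[0,0,0,0,0,0,0.6],[0,0,0,0,0,0,1],[0,0,0,0,0,0,1]]]}}

```text
time: 17.2
tool_pos: [0.5427, -0.1759, 0.0552]
tool_rot: [0.001, 0.661, 0.75, 0.0]
contact_force: [-0.9, -1.9, 4.4]
gripper_width: 0.43
grasp_force: 59.8
```

```bash
sed -i 's/L=plane(f,X,Y,z)/L=plane(f,X,Y,z,)/; s/    if d is None/    u,v=map(np.asarray,(u,v))\n    if d is None/; s/u,v,d=map(np.asarray,(u,v,d))/d=np.broadcast_to(d,u.shape)/' h.py; python3 -c "
from h import *
s=manip.state();print(s['joint_pos'],s['contact_force'],s['gripper_width'],s['grasp_force'])
f=grab('side'); c=f['pixels'][70:180,220:380]; cv2.imwrite('pics/s3.png',cv2.resize(c,(800,550),interpolation=cv2.INTER_CUBIC))"
```

```text
[-4.43656031e-01  9.81964005e-02  1.87644749e+00 -4.04663856e-04
  1.16485514e+00 -5.70289933e-01] [-0.93667731 -1.94538201  4.40808443] 0.430086817274049 59.84007954597473
```

View pics/s3.png

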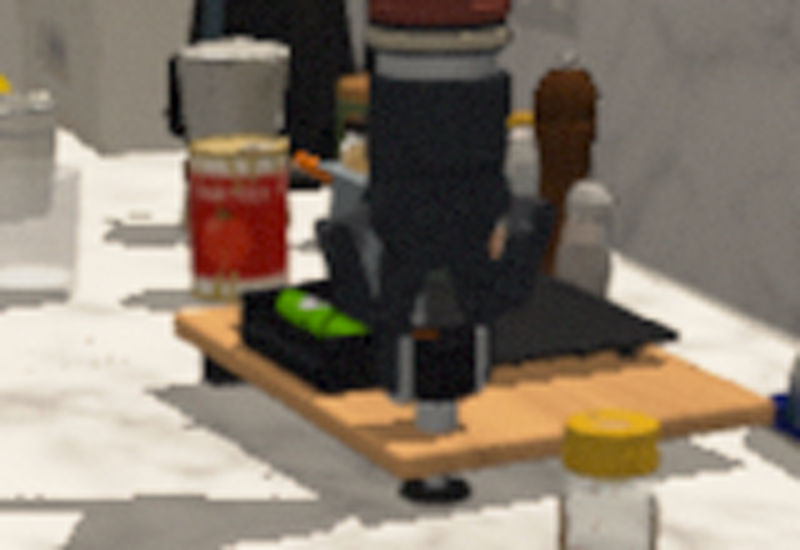

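The side crop shows both pads closed evenly on the knob at (440,360), clear of the deck and the cover. Pressing down now.

{"api": "move_arm", "payload": {"plan": [[[0,0,0.02,0,0,0,1],[0,0,0.02,0,0,0,1],[0,0,0.02,0,0,0,1],[0,0,0.01,0,0,0,1],[0,0,0.01,0,0,0,1],[0,0,0,0,0,0,1],[0,0,0,0,0,0,1],[0,0,0,0,0,0,1],[0,0,0,0,0,0,1],[0,0,0,0,0,0,1]]]}}

```text
time: 18.5
tool_pos: [0.547, -0.1772, 0.051]
tool_rot: [0.005, 0.661, 0.751, 0.002]
contact_force: [-2.7, -0.5, 22.0]
gripper_width: 0.429
grasp_force: 63.1
```

{"api": "move_arm", "payload": {"plan": [[[0,0,-0.008,0,0,0.8,1],[0,0,-0.008,0,0,0.8,1],[0,0,-0.008,0,0,0.8,1],[0,0,-0.008,0,0,0.8,1],[0,0,-0.008,0,0,0.8,1],[0,0,-0.008,0,0,0.8,1],[0,0,-0.008,0,0,0.8,1],[0,0,-0.008,0,0,0.8,1],[0,0,0,0,0,0,1],[0,0,0,0,0,0,1]]]}}

```text
time: 19.75
tool_pos: [0.5459, -0.1762, 0.0576]
tool_rot: [0.003, 0.933, 0.361, 0.004]
contact_force: [-1.6, 1.9, 19.8]
gripper_width: 0.429
grasp_force: 61.6
```

```bash
python3 -c "
from h import *
s=manip.state();print(s['joint_pos'],s['contact_force'],s['ft_torque'])
bub(save='pics/b2.png')"
```

```text
[-0.44279157  0.09784863  1.87231613  0.0018995   1.16280519  0.38962755] [-1.63306744  1.90933124 19.82035746] [ 0.30775281 -0.28787105 -0.01702148]
-68.9 269.0 [31 32 42] | -67.6 269.5 [30 33 38] | -66.4 270.0 [30 33 34] | -65.1 270.5 [33 57 47] | -63.8 271.0 [35 81 59] | -62.5 271.5 [39 96 68] | -61.2 272.0 [ 42 111  77] | -60.0 272.5 [ 41 111  77] | -58.7 273.0 [ 40 112  77] | -57.4 273.5 [ 40 112  77] | -56.1 274.0 [ 42 112  78] | -54.9 274.5 [ 42 112  78] | -53.6 275.0 [ 42 112  78] | -52.3 275.5 [ 42 112  79] | -51.0 276.0 [ 42 113  79] | -49.7 276.5 [ 41 112  78] | -48.5 277.0 [ 41 111  78] | -47.2 277.5 [ 40 112  78] | -45.9 278.0 [ 40 111  78] | -44.6 278.5 [ 40 112  77] | -43.4 279.0 [ 41 112  77] | -42.1 279.5 [ 40 111  77] | -40.8 280.0 [ 40 111  77] | -39.5 280.5 [ 41 112  77] | -38.2 281.0 [ 41 112  77] | -37.0 281.5 [ 40 112  77] | -35.7 282.0 [ 39 111  76] | -34.4 282.5 [ 39 112  76] | -33.1 283.0 [ 38 112  75] | -31.8 283.5 [ 44 113  79] | -30.6 284.0 [ 51 113  83] | -29.3 284.5 [ 81 120 103] | -28.0 285.0 [110 126 122] | -26.7 285.5 [121 128 131] | -25.5 286.0 [132
[... 824 characters left out ...]
1.5 [ 38 111  75] | 15.4 302.0 [ 38 111  76] | 16.7 302.5 [ 38 111  75] | 18.0 303.0 [ 37 111  75] | 19.3 303.5 [ 37 111  75] | 20.5 304.0 [ 37 111  75] | 21.8 304.5 [ 37 111  75] | 23.1 305.0 [ 37 111  75] | 24.4 305.5 [ 38 111  75] | 25.6 306.0 [ 39 111  76] | 26.9 306.5 [ 39 111  76] | 28.2 307.0 [ 39 111  77] | 29.5 307.5 [ 38 111  77] | 30.7 308.0 [ 39 111  76] | 32.0 308.5 [ 37 110  75] | 33.3 309.0 [ 36 110  75] | 34.6 309.5 [ 36 111  75] | 35.9 310.0 [ 38 112  75] | 37.1 310.5 [ 37 110  75] | 38.4 311.0 [ 36 109  74] | 39.7 311.5 [33 94 64] | 41.0 312.0 [29 79 55] | 42.2 312.5 [25 51 40] | 43.5 313.0 [21 24 24] | 44.8 313.5 [23 25 32] | 46.1 314.0 [25 27 41] | 47.3 314.5 [46 59 82] |
```

View pics/b2.png

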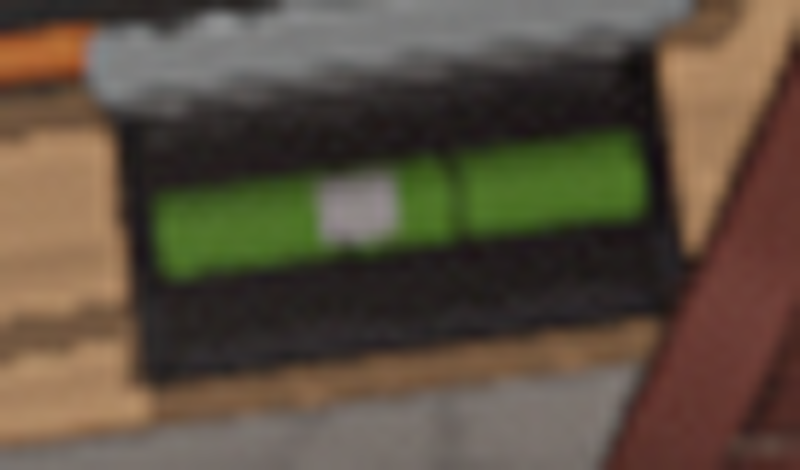

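The bubble now spans 318–398 in the crop and the right line is at 455, so it is still about 9.5 mm left of the middle while pressed. That needs about 0.5 rad more.

{"api": "move_arm", "payload": {"plan": [[[0,0,-0.008,0,0,0.8,1],[0,0,-0.008,0,0,0.8,1],[0,0,-0.008,0,0,0.8,1],[0,0,-0.008,0,0,0.8,1],[0,0,0,0,0,0,1],[0,0,0,0,0,0,1],[0,0,0,0,0,0,1],[0,0,0,0,0,0,1],[0,0,0,0,0,0,1],[0,0,0,0,0,0,1]]]}}

```text
time: 21.05
tool_pos: [0.5458, -0.176, 0.0613]
tool_rot: [0.001, 0.992, 0.128, 0.004]
contact_force: [-1.4, 1.2, 19.2]
gripper_width: 0.429
grasp_force: 61.1
```

```bash
cat >> h.py <<'E'
def bub2():
    import io,contextlib
    b=io.StringIO()
    with contextlib.redirect_stdout(b): bub()
    v=[]
    for t in b.getvalue().split('|')[:-1]:
        q=t.replace('[',' ').replace(']',' ').split(); v.append([float(i) for i in q])
    v=np.array(v); s,B,G=v[:,0],v[:,2],v[:,3]
    w=np.clip((B-40)/92,0,1); w[w<.25]=0; inn=(s>-60)&(s<38); print('bubble centre',(w*s)[inn].sum()/w[inn].sum(),'len',w[inn].sum()*1.275)
    e=np.where(G>70)[0]; print('tube',s[e[0]],s[e[-1]],'mid',(s[e[0]]+s[e[-1]])/2)
    dk=inn&(G<105)&(B<60); print('dark',s[dk],G[dk])
E
python3 -c "
from h import *
bub2(); s=manip.state();print(s['joint_pos'][5],s['contact_force'])"
```

```text
bubble centre -9.676206896551724 len 16.07608695652174
tube -63.8 47.3 mid -8.25
dark [-26.7 -25.4 -24.2 -22.9 -21.6   1.4   2.7   3.9] [100.  87.  89.  90. 101.  92.  96. 104.]
0.869532776394394 [-2.2448662   1.36170837 19.67573018]
```

```bash
python3 -c "
from h import *
lean()
a=grab('top')['pixels'][180:220,258:326]; b=grab('side')['pixels'][80:200,220:380]
cv2.imwrite('pics/fin.png',np.vstack([cv2.resize(a,(400,235),interpolation=2),cv2.resize(b,(400,300),interpolation=2)]))"
```

```text
lean back deg -1.2369042881899848 yaw resid 0.2251099653001633 n 24 z 0.09419487477658402 0.15210134815208287 x at z=.087 -0.06191786151799057
0.09 5 -0.0543 0.031
0.1 8 -0.054 0.037
0.11 5 -0.053 0.039
0.12 1 -0.0525 0.042
0.14 2 -0.0549 0.033
table slope [-0.00226537 -0.00013712 -0.00044347] 1551
```

View pics/fin.png

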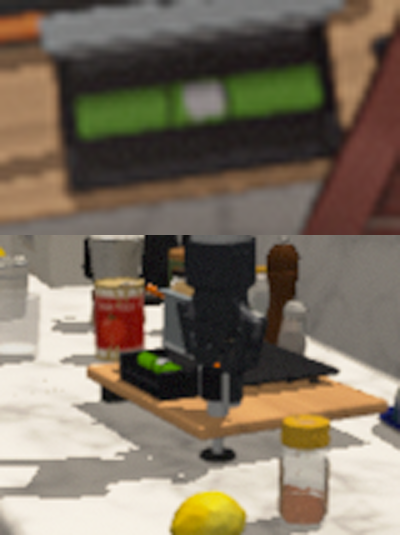

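The top half shows the bubble at 185–225 between the lines at about 172 and 229, slightly right of centre. The side half shows the cover upright and the knob held. I'll let it settle, trim slightly left, and measure once more.

{"api": "move_arm", "payload": {"plan": [[[0,0,0,0,0,-0.4,1],[0,0,0,0,0,-0.3,1],[0,0,0.005,0,0,0,1],[0,0,0,0,0,0,1],[0,0,0,0,0,0,1],[0,0,0,0,0,0,1],[0,0,0,0,0,0,1],[0,0,0,0,0,0,1],[0,0,0,0,0,0,1],[0,0,0,0,0,0,1]]]}}

```text
time: 22.5
tool_pos: [0.5454, -0.176, 0.0605]
tool_rot: [0.001, 0.984, 0.181, 0.003]
contact_force: [-3.3, 1.5, 19.8]
gripper_width: 0.431
grasp_force: 61.2
```

```bash
python3 -c "
from h import *
bub2(); s=manip.state();print(s['joint_pos'][5],s['contact_force'],s['gripper_width'])"
```

```text
bubble centre -11.098465473145781 len 16.256249999999998
tube -63.8 39.7 mid -12.049999999999997
dark [-26.7 -25.5 -24.2 -22.9   0.1   1.4   2.7   3.9] [101.  90.  91.  91.  84.  90.  96. 104.]
0.763825965457587 [-3.3957729   2.15558932 19.68408308] 0.43004222736295755
```

```bash
python3 -c "
from plant import manip
print(manip.job_done())"
```

```text
the job is handed in; nothing more can be done
None
```

I handed the job in at about 22.5 s: the cover last measured within 1–2° of upright, the knob is gripped and pressed down at about 20 N, and the bubble sits within about 0.5 mm of the middle of the two lines.

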